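# Set the specimen jars in a row on the class tray

## Task

Set out the specimens for the next class: stand the three squat amber jars upright in a neat row on the low metal tray, one centred on each of its three ring marks. Set each jar down on the tray rather than dropping it; the slim vial, the flat jar and the beaker are not part of the set.

Things in the scene. Friction and masses are not known exactly. Their poses are not given: they have to be found in the camera images.
- tray: low aluminium tray fixed to the bench, 140 mm (its x) by 300 mm (its y), with a thin floor whose upper face is 3 mm above the bench and a rim 12 mm high and 3 mm thick. Origin: centre of its underside, z up. Three ring marks 60 mm in outer diameter, flat on its floor, lie in a row along its y axis, centred at y = -85, 0 and +85 mm, x = 0. Its long side stands roughly across the robot's view, at varying yaw; it starts empty.
- jar1_mid (a point): one of the three squat specimen jars, all alike: round, amber glass with a paper label and a black lid, 48 mm in diameter, 60 mm tall, about 0.1 kg, standing upright on the bench. Point at its centre, 30 mm above its underside; z up along the jar. The slimmer (30 mm wide), the flatter (64 mm wide, 34 mm tall) and the open vessels near it are not wanted.
- jar2_mid (a point): one of the three squat specimen jars, all alike: round, amber glass with a paper label and a black lid, 48 mm in diameter, 60 mm tall, about 0.1 kg, standing upright on the bench. Point at its centre, 30 mm above its underside; z up along the jar. The slimmer (30 mm wide), the flatter (64 mm wide, 34 mm tall) and the open vessels near it are not wanted.
- jar3_mid (a point): one of the three squat specimen jars, all alike: round, amber glass with a paper label and a black lid, 48 mm in diameter, 60 mm tall, about 0.1 kg, standing upright on the bench. Point at its centre, 30 mm above its underside; z up along the jar. The slimmer (30 mm wide), the flatter (64 mm wide, 34 mm tall) and the open vessels near it are not wanted.
Not all that is in view belongs to the job. What is shaped like the part that bears jar3_mid but pink is not meant.

How it is judged:
At the end, for the whole second after the job is handed in: Each of the three ring marks has a squat jar standing on it, its centre within 15 mm of the mark's centre along each tray axis, resting on the tray floor (height within 6 mm), upright within 10 degrees and at rest (((x of jar1_mid in the frame of tray between -0.015 and 0.015 m and y of jar1_mid in the frame of tray between -0.1 and -0.07 m and z of jar1_mid in the frame of tray between 0.027 and 0.039 m) or (x of jar2_mid in the frame of tray between -0.015 and 0.015 m and y of jar2_mid in the frame of tray between -0.1 and -0.07 m and z of jar2_mid in the frame of tray between 0.027 and 0.039 m) or (x of jar3_mid in the frame of tray between -0.015 and 0.015 m and y of jar3_mid in the frame of tray between -0.1 and -0.07 m and z of jar3_mid in the frame of tray between 0.027 and 0.039 m)) and ((x of jar1_mid in the frame of tray between -0.015 and 0.015 m and y of jar1_mid in the frame of tray between -0.015 and 0.015 m and z of jar1_mid in the frame of tray between 0.027 and 0.039 m) or (x of jar2_mid in the frame of tray between -0.015 and 0.015 m and y of jar2_mid in the frame of tray between -0.015 and 0.015 m and z of jar2_mid in the frame of tray between 0.027 and 0.039 m) or (x of jar3_mid in the frame of tray between -0.015 and 0.015 m and y of jar3_mid in the frame of tray between -0.015 and 0.015 m and z of jar3_mid in the frame of tray between 0.027 and 0.039 m)) and ((x of jar1_mid in the frame of tray between -0.015 and 0.015 m and y of jar1_mid in the frame of tray between 0.07 and 0.1 m and z of jar1_mid in the frame of tray between 0.027 and 0.039 m) or (x of jar2_mid in the frame of tray between -0.015 and 0.015 m and y of jar2_mid in the frame of tray between 0.07 and 0.1 m and z of jar2_mid in the frame of tray between 0.027 and 0.039 m) or (x of jar3_mid in the frame of tray between -0.015 and 0.015 m and y of jar3_mid in the frame of tray between 0.07 and 0.1 m and z of jar3_mid in the frame of tray between 0.027 and 0.039 m)) and angle between each of jar1_mid, jar2_mid, jar3_mid's own z axis and vertical below 0.17 rad and linear speed of each of jar1, jar2, jar3 below 0.02 m/s); the robot touches nothing.
It fails at once if a squat jar let go, or without the fingers on it, with its centre more than 70 mm above the bench (dropped from some 40 mm or more) ((height (world z) of jar1_mid above 0.07 m and contact force between the fingers and jar1 below 0.05 N) or (height (world z) of jar2_mid above 0.07 m and contact force between the fingers and jar2 below 0.05 N) or (height (world z) of jar3_mid above 0.07 m and contact force between the fingers and jar3 below 0.05 N)).
It also fails if it takes over 69 s, if anything falls off the work surface, if the arm or the gripper's body presses on something with over 40 N, if the wrist force passes 120 N, or if a joint passes its speed limit or range.

## Robot

A 6-joint arm with a two-finger parallel gripper is mounted at the origin on the work surface. World frame = base frame: x ahead of the robot, y to its left, z up, the work surface at z = 0. Lengths are in m, angles in rad, forces in N, time in s.
With the tool pointing down it reaches from about 0.3 to 1 m from the base axis. Payload 5.1 kg.
Tool frame: the origin (TCP) lies midway between the tips of the shut fingers; the grasp point (between the pads) lies 19 mm behind it (manip.pinch_z is the distance from the TCP to the grasp point, in m); z points along the fingers, y is the line along which they close (so a half turn about z gives the same grasp; the last joint's range is limited). The gripper opens to 95 mm and grips with 3 to 60 N. Pads are 20 mm wide; open, the fingers measure 119 mm over their backs; the gripper's body (75 mm by 180 mm) begins 59 mm behind the grasp point.
Start: joints at [1.023, 0.124, 1.65, -0, 1.367, -0.083], TCP at [0.291, 0.581, 0.215] pointing down, gripper open.
Joint ranges: [-2.61, 2.61], [-1.02, 2.33], [0.03, 2.71], [-1.35, 4.49], [0.32, 2.68], [-2.91, 2.91]. Speed limits (rad/s): [2.57, 2.57, 3.14, 3.14, 3.14, 3.14].

## Interface

Orientations are given as a rotation vector (axis times angle).
In Python, from bench import manip, vision, regions_of gives the robot as it stands.
- The arm moves only by the tool send_rows, never from a script. Its argument "deltas" is a list that holds one entry, the list of rows, each a list of 4 numbers: the shift along the tool's x, y, z normalised to -1 to 1, where 1 is 20 cm, then the turn about the tool's z normalised to -1 to 1, where 1 is pi/4 rad. A call has exactly 8 rows; each row is the pose to reach, as a shift and turn from the pose commanded when the call began, along the tool's axes at that moment; what a row does not reach only later rows make up. A row lasts 1/8 s, in which the tool goes at most 62.5 mm and 10.7 degrees, less where a joint would pass 70% of its speed; a pose out of reach is approached as far as the arm can. A call with a number of a shift or a turn outside -1 to 1 is refused whole. A call with a gripper value outside its range is refused whole. "gripper" is the opening, from 0 (shut) to 1 (fully open), set as the call begins (left out, the last holds). The fingers move at their own pace and stop on an object; the grip force is fixed at half the most. Time passes only in rows, so rows that repeat a pose let the fingers close, or fill a call up. It gives the time, the measured TCP pose, the force, the opening and the grip force at its end, in the units of the state.
- manip.get_obs(): the state, without advancing time (a new reading comes with each control period).
- vision.camera(name): name is "scene" or "top" or "wrist"; returns a dict with "pixels" (384x512x3 uint8, red, green, blue), "z_map" (384x512 float32, m along the optical axis (not along the pixel's ray), 0 where there is no reading), "mtx" (3x3 intrinsics, pixels), "rvec" (rotation vector, rad) and "tvec" (3), from world to camera coordinates, as OpenCV has them; the wrist camera has in their place "tool_from_camera" (4x4, takes a point from camera to tool coordinates, whose origin is the TCP and whose axes are the flange's). Camera axes: x right, y down, z forward; pixel columns grow to the right and rows downward; lengths in m; the calibration is good to about 2 mm. A picture is of the moment at which its call begins: read the wrist's pose just before it.
- manip.close_job(): hands the job in; it is judged then, once.
Trained networks look in the newest picture that a camera, given by its name, has taken for a name from the list of things; names that differ only in an ending like _2 or _b are one class to them, and where a whole thing is asked for, a point or a joint stands for the part that bears it (a point fixed in the world has none). Each returns a list of dicts, best first, with "conf" (0 to 1); they miss things now and then, are a little off and sometimes report something else, mostly with a low value. They report only what shows in the picture. A call takes as long as a camera call. They do not tell look-alikes from the thing itself.
- regions_of(camera, name): "mask" (384x512 bool, what is visible of it) and "rect" ([left, top, width, height] in pixels, round what is visible of it).
The state is a dict: "time_s": time; "qpos": joint angles; "dq": joint speeds; "effort": joint torques, N m; "tcp_pos": TCP position; "eef_rot": TCP orientation; "contact_force": force on the tool from outside, world axes, zero at the start; "ft_torque": the same for the moment, N m; "grip_width": finger opening in m; "grip_force": force on a finger pad.
Only numpy, scipy, OpenCV 4.12 (cv2) and the standard library are available. Lean on these libraries where they do the work, as an engineer would, in place of code of your own. Each camera call takes 0.05 s, during which the arm holds its last target. There are 200 camera calls.

## Working session

There is one attempt and no reset: what is moved stays moved. The work goes in short steps, Python scripts to look and compute and a tool call to move; the robot and the scene stay as the last step left them, time stands still between calls to the robot, and variables do not carry over. Pictures are saved under pics/ and viewed, at most 10 in all, crops included, and the job is handed in when it is done.

Besides the shell and the picture viewer there is one more tool, called by a JSON object that holds its "fn" and its "kwargs", one argument or row to a line. send_rows: Moves the arm, as the interface text tells. Its arguments: {"type":"object","properties":{"deltas":{"type":"array","items":{"type":"array","items":{"type":"array","items":{"type":"number","minimum":-1,"maximum":1}}}},"gripper":{"type":"number"}},"required":["deltas"]}

```bash
mkdir -p pics
cat > h.py <<'E'
import numpy as np, cv2
from bench import manip, vision, regions_of
from scipy.spatial.transform import Rotation as R
def world(c, st=None):
    z=c["z_map"]; K=np.array(c["mtx"]); v,u=np.mgrid[:z.shape[0],:z.shape[1]]
    P=np.stack([(u-K[0,2])/K[0,0]*z,(v-K[1,2])/K[1,1]*z,z],-1)
    if "rvec" in c:
        Rm=R.from_rotvec(np.ravel(c["rvec"])).as_matrix(); return (P-np.ravel(c["tvec"]))@Rm
    T=np.array(c["tool_from_camera"]); Q=P@T[:3,:3].T+T[:3,3]
    return Q@R.from_rotvec(st["eef_rot"]).as_matrix().T+st["tcp_pos"]
def save(c,n): cv2.imwrite(f"pics/{n}.png",c["pixels"][:,:,::-1])
E
python3 - <<'E'
from h import *
s=manip.get_obs(); print({k:np.round(v,3) for k,v in s.items()}, R.from_rotvec(s["eef_rot"]).as_matrix().round(3))
ims=[]
for cam in("top","scene"):
    c=vision.camera(cam); W=world(c); ims.append(c["pixels"][:,:,::-1])
    for n in("jar1_mid","tray"):
        for r in regions_of(cam,n):
            p=W[r["mask"]&(c["z_map"]>0)]; m=r["mask"]&(c["z_map"]>0)
            if len(p)==0: continue
            print(cam,n,round(r["conf"],2),r["rect"],len(p),p.min(0).round(3),p.max(0).round(3),np.median(p,0).round(3),c["pixels"][m].mean(0).round())
    save(c,cam+"0")
E
```

```text
{'time_s': np.float64(0.0), 'qpos': array([ 1.023,  0.124,  1.652,  0.   ,  1.367, -0.083]), 'dq': array([-0.   ,  0.   ,  0.002, -0.   , -0.001,  0.   ]), 'effort': array([ -0.   , -41.761, -35.993,   0.078,   0.049,  -0.   ]), 'tcp_pos': array([0.291, 0.58 , 0.213]), 'eef_rot': array([-7.230e-01, -3.057e+00,  3.000e-03]), 'contact_force': array([-0.845,  0.151,  0.51 ]), 'ft_torque': array([-0.027, -0.012, -0.012]), 'grip_force': np.float64(0.0), 'grip_width': np.float64(0.095)} [[-0.894  0.448 -0.001]
 [ 0.448  0.894 -0.002]
 [ 0.    -0.002 -1.   ]]
top jar1_mid 0.78 [106.4, 237.4, 33.8, 23.5] 588 [ 0.416  0.32  -0.004] [0.463 0.387 0.065] [0.439 0.338 0.06 ] [60. 56. 54.]
top tray 0.64 [316.7, 142.0, 149.6, 99.8] 9086 [ 0.459 -0.374 -0.002] [ 0.671 -0.045  0.017] [ 0.564 -0.21   0.004] [156. 163. 163.]
scene jar1_mid 0.72 [307.7, 113.8, 17.8, 27.9] 383 [0.421 0.322 0.004] [0.466 0.365 0.064] [0.453 0.339 0.048] [50. 40. 32.]
scene tray 0.75 [54.7, 216.9, 145.9, 75.1] 7881 [ 0.448 -0.366 -0.004] [ 0.675 -0.042  0.017] [ 0.565 -0.208  0.003] [127. 133. 132.]
```

View pics/top0.png

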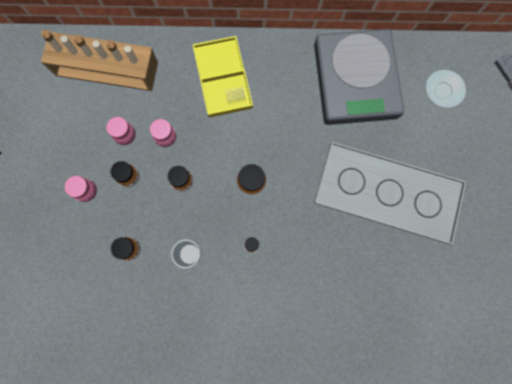

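View pics/scene0.png

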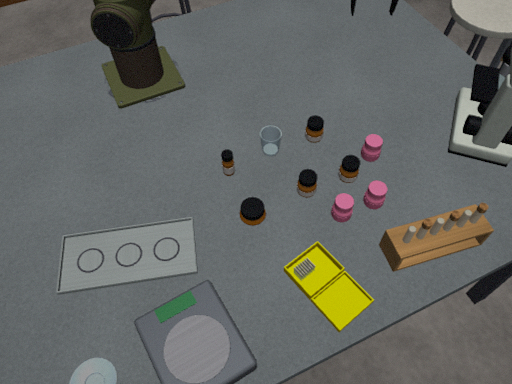

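The top view shows black-lidded squat jars at about (122,248), (123,173) and (179,178). The flat jar is at (251,178), the slim vial at (251,244), the beaker at (186,254), and the tray at (390,192) with rings at (351,181), (389,192) and (428,204). Pink decoys sit at (120,130), (162,132) and (80,188). The scene view agrees.

Run:
```python
from h import *
c=vision.camera("top"); W=world(c); hsv=cv2.cvtColor(c["pixels"],cv2.COLOR_RGB2HSV)
g=c["pixels"].astype(int).sum(-1)
for (u,v) in((122,248),(123,173),(179,178),(251,178),(251,244),(120,128),(162,130),(78,187),(186,254)):
    w=W[v-18:v+19,u-18:u+19].reshape(-1,3)
    h=np.percentile(w[:,2],97); p=w[w[:,2]>h-.008]
    (x,y),r=cv2.minEnclosingCircle(p[:,:2].astype(np.float32)); print((u,v),"h",h.round(3),np.round([x,y,r],4),p.mean(0).round(4),len(p))
r=regions_of("top","tray")[0]; p=W[r["mask"]&(c["z_map"]>0)]
b=cv2.minAreaRect((p[:,:2]*1000).astype(np.float32)); print(b)
for (u,v) in((351,181),(389,192),(428,204)):
    s=np.s_[v-20:v+21,u-20:u+21]; gg=g[s]; m=(gg<np.median(gg)-90)&(abs(W[s][...,2]-.003)<.006)
    m&=np.hypot(*np.mgrid[-20:21,-20:21])<18
    q=W[s][m][:,:2]; e=cv2.fitEllipse((q*1000).astype(np.float32)); print(e,m.sum())
```

```text
(122, 248) h 0.063 [0.4314 0.2341 0.1317] [0.4393 0.3413 0.0688] 402
(123, 173) h 0.062 [0.5103 0.2385 0.1639] [0.5882 0.3489 0.0781] 373
(179, 178) h 0.062 [0.5112 0.1763 0.1186] [0.5813 0.2376 0.0743] 362
(251, 178) h 0.037 [0.5173 0.0961 0.0997] [0.5877 0.0916 0.0393] 564
(251, 244) h 0.077 [0.4391 0.0929 0.0236] [0.4481 0.091  0.0943] 173
(120, 128) h 0.063 [0.5595 0.2426 0.1988] [0.6814 0.3648 0.0697] 358
(162, 130) h 0.063 [0.5579 0.1984 0.1695] [0.6736 0.2746 0.0836] 357
(78, 187) h 0.062 [0.4925 0.2834 0.1951] [0.5593 0.44   0.0647] 386
(186, 254) h 0.067 [0.427  0.1743 0.0718] [0.4292 0.2169 0.0954] 161
((566.0685424804688, -210.26510620117188), (307.4037780761719, 147.52947998046875), 73.6411361694336)
((588.4335327148438, -124.06645965576172), (55.802345275878906, 56.48200225830078), 170.55105590820312) 182
((564.4503173828125, -205.43080139160156), (56.028785705566406, 56.41485595703125), 60.6696891784668) 182
((540.1654663085938, -286.8414306640625), (56.14685821533203, 56.80111312866211), 4.940324783325195) 175
```

```bash
cat >> h.py <<'E'
def go(t, ang=None):
    "normalised shift to world target t and turn (rad to tool z) to put tool y at ang"
    s=manip.get_obs(); M=R.from_rotvec(s["eef_rot"]).as_matrix()
    d=M.T@(np.array(t)-s["tcp_pos"])/0.2; a=np.arctan2(M[1,1],M[0,1])
    print("shift",d.round(3),"turn",None if ang is None else round((a-ang)/(np.pi/4),3))
E
python3 - <<'E'
from h import *
c=vision.camera("top"); W=world(c)
g=c["pixels"].astype(int).sum(-1)
for (u,v) in((122,248),(123,173),(179,178)):
    s=np.s_[v-18:v+19,u-18:u+19]
    p=W[s][(abs(W[s][...,2]-.061)<.005)&(g[s]<180)]
    (x,y),r=cv2.minEnclosingCircle(p[:,:2].astype(np.float32)); print((u,v),np.round([x,y,r],4),p.mean(0).round(4),np.median(p,0).round(4),len(p))
go((.438,.34,.10),-.288); go((.58,.235,.1))
E
```

```text
(122, 248) [0.4395 0.3438 0.0213] [0.4397 0.3429 0.0606] [0.4393 0.3428 0.0607] 364
(123, 173) [0.5917 0.3543 0.0213] [0.5914 0.3537 0.0606] [0.5919 0.3538 0.0607] 331
(179, 178) [0.5834 0.2394 0.0209] [0.5831 0.2395 0.0607] [0.5833 0.2397 0.0608] 319
shift [-1.195 -0.748  0.573] turn 1.775
shift [-2.066 -0.899  0.573] turn None
```

{"fn": "send_rows", "kwargs": {
  "deltas": [
    [[-0.15,-0.1,0,0.2],[-0.3,-0.2,0,0.4],[-0.45,-0.3,0,0.6],[-0.6,-0.4,0,0.8],[-0.8,-0.5,0,1],[-0.95,-0.6,0,1],[-0.95,-0.6,0,1],[-0.95,-0.6,0,1]]
  ],
  "gripper": 1
}}

```text
time_s: 1.45
tcp_pos: [0.4073, 0.3889, 0.2148]
eef_rot: [-1.838, -2.547, -0.001]
contact_force: [0.0, -0.2, 0.2]
grip_width: 0.0953
grip_force: 0.0
```

```bash
python3 -c "
from h import *
go((.4395,.3435,.10),-.288)"
```

```text
shift [-0.267  0.081  0.574] turn 0.775
```

{"fn": "send_rows", "kwargs": {
  "deltas": [
    [[-0.07,0.02,0.05,0.2],[-0.14,0.04,0.1,0.4],[-0.2,0.06,0.2,0.6],[-0.265,0.08,0.3,0.775],[-0.265,0.08,0.4,0.775],[-0.265,0.08,0.5,0.775],[-0.265,0.08,0.5,0.775],[-0.265,0.08,0.5,0.775]]
  ]
}}

```text
time_s: 2.45
tcp_pos: [0.4394, 0.3439, 0.1151]
eef_rot: [-2.516, -1.881, -0.001]
contact_force: [0.5, -0.1, 0.4]
grip_width: 0.0952
grip_force: 0.0
```

```bash
python3 -c "
from h import *
s=manip.get_obs();c=vision.camera('wrist');save(c,'w1');W=world(c,s)
m=(abs(W[...,2]-.061)<.005)&(c['pixels'].astype(int).sum(-1)<180)&(c['z_map']>0)&(np.hypot(W[...,0]-.44,W[...,1]-.343)<.045)
p=W[m];print(len(p));print(cv2.minEnclosingCircle(p[:,:2].astype(np.float32)))
go((.4395,.3435,.018),-.288)"
```

```text
2259
((0.4406990706920624, 0.3457966148853302), 0.021772243082523346)
shift [-0.003 -0.001  0.488] turn 0.001
```

View pics/w1.png

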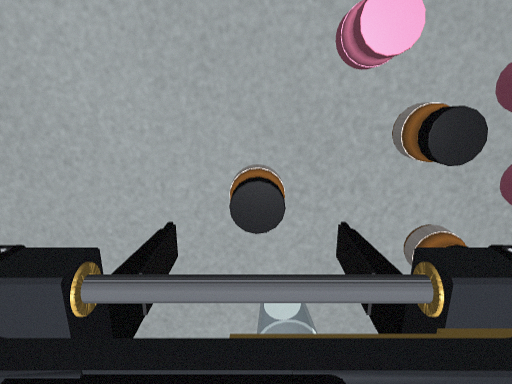

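The wrist view shows the first jar's lid at (257,205), centred between the fingers, and its position agrees with the top view.

{"fn": "send_rows", "kwargs": {
  "deltas": [
    [[0,0,0.15,0],[0,0,0.3,0],[0,0,0.4,0],[0,0,0.45,0],[0,0,0.48,0],[0,0,0.48,0],[0,0,0.48,0],[0,0,0.48,0]]
  ]
}}

```text
time_s: 3.5
tcp_pos: [0.4398, 0.3436, 0.0194]
eef_rot: [2.517, 1.88, 0.002]
contact_force: [0.4, 0.1, 0.5]
grip_width: 0.0949
grip_force: 0.0
```

{"fn": "send_rows", "kwargs": {
  "deltas": [
    [[0,0,0,0],[0,0,0,0],[0,0,0,0],[0,0,0,0],[0,0,0,0],[0,0,0,0],[0,0,0,0],[0,0,0,0]]
  ],
  "gripper": 0
}}

```text
time_s: 4.5
tcp_pos: [0.4393, 0.3433, 0.0186]
eef_rot: [2.517, 1.88, -0.0]
contact_force: [-0.1, -0.3, -0.8]
grip_width: 0.0473
grip_force: 30.0
```

```bash
python3 -c "
from h import *
go((.5884,-.124,.14),-.288);go((.5645,-.2054,.14),-.288);go((.5402,-.2868,.14),-.288)"
```

```text
shift [-2.028  1.379 -0.607] turn -0.0
shift [-2.453  1.38  -0.607] turn -0.0
shift [-2.877  1.379 -0.607] turn -0.0
```

{"fn": "send_rows", "kwargs": {
  "deltas": [
    [[0,0,-0.2,0],[0,0,-0.4,0],[0,0.1,-0.6,0],[-0.15,0.25,-0.6,0],[-0.35,0.4,-0.6,0],[-0.6,0.6,-0.6,0],[-0.8,0.8,-0.6,0],[-1,0.9,-0.6,0]]
  ]
}}

```text
time_s: 5.5
tcp_pos: [0.5559, 0.0983, 0.1386]
eef_rot: [2.518, 1.878, 0.0]
contact_force: [0.7, 0.3, -2.3]
grip_width: 0.0469
grip_force: 30.0
```

{"fn": "send_rows", "kwargs": {
  "deltas": [
    [[-0.2,0.07,0,0],[-0.4,0.14,0,0],[-0.6,0.21,0,0],[-0.8,0.28,0,0],[-0.9,0.35,0,0],[-1,0.42,0,0],[-1,0.48,0,0],[-1,0.48,0,0]]
  ]
}}

```text
time_s: 6.5
tcp_pos: [0.5912, -0.1181, 0.1385]
eef_rot: [-2.516, -1.88, -0.0]
contact_force: [0.2, 0.8, -0.9]
grip_width: 0.047
grip_force: 30.0
```

```bash
python3 -c "
from h import *
print(manip.get_obs()['tcp_pos'])
go((.5402,-.2868,.03),-.288)"
```

```text
[ 0.59119841 -0.11807693  0.13853481]
shift [-0.882 -0.005  0.542] turn 0.001
```

{"fn": "send_rows", "kwargs": {
  "deltas": [
    [[-0.2,0,0,0],[-0.4,0,0,0],[-0.6,0,0,0],[-0.75,0,0.1,0],[-0.88,0,0.25,0],[-0.88,0,0.4,0],[-0.88,0,0.5,0],[-0.88,0,0.5,0]]
  ]
}}

```text
time_s: 7.5
tcp_pos: [0.5393, -0.2856, 0.0366]
eef_rot: [-2.513, -1.879, 0.002]
contact_force: [0.3, -0.2, -0.8]
grip_width: 0.0473
grip_force: 30.0
```

```bash
python3 -c "
from h import *
print(manip.get_obs()['tcp_pos'])
go((.5402,-.2868,.0218),-.288)"
```

```text
[ 0.53933073 -0.28561036  0.03664607]
shift [-0.005  0.006  0.074] turn 0.002
```

{"fn": "send_rows", "kwargs": {
  "deltas": [
    [[0,0,0.015,0],[0,0,0.03,0],[0,0,0.045,0],[0,0,0.06,0],[0,0,0.07,0],[0,0,0.075,0],[0,0,0.078,0],[0,0,0.078,0]]
  ]
}}

```text
time_s: 8.5
tcp_pos: [0.5403, -0.2874, 0.023]
eef_rot: [-2.517, -1.879, 0.0]
contact_force: [0.2, 1.1, -0.2]
grip_width: 0.0471
grip_force: 30.0
```

{"fn": "send_rows", "kwargs": {
  "deltas": [
    [[0,0,0.003,0],[0,0,0.006,0],[0,0,0.008,0],[0,0,0.008,0],[0,0,0.008,0],[0,0,0.008,0],[0,0,0.008,0],[0,0,0.008,0]]
  ]
}}

```text
time_s: 9.5
tcp_pos: [0.5403, -0.2873, 0.0216]
eef_rot: [-2.517, -1.88, -0.0]
contact_force: [-1.5, 1.3, 1.8]
grip_width: 0.0469
grip_force: 30.0
```

{"fn": "send_rows", "kwargs": {
  "deltas": [
    [[0,0,0,0],[0,0,0,0],[0,0,0,0],[0,0,0,0],[0,0,-0.1,0],[0,0,-0.3,0],[0,0,-0.5,0],[0,0,-0.6,0]]
  ],
  "gripper": 0.9
}}

```text
time_s: 10.5
tcp_pos: [0.5418, -0.2883, 0.1459]
eef_rot: [2.513, 1.876, 0.003]
contact_force: [-0.1, 0.1, 0.3]
grip_width: 0.0857
grip_force: 0.0
```

```bash
python3 -c "
from h import *
s=manip.get_obs();c=vision.camera('top');W=world(c)
m=(abs(W[...,2]-.063)<.006)&(c['pixels'].astype(int).sum(-1)<180)&(np.hypot(W[...,0]-.54,W[...,1]+.287)<.045)
p=W[m];print(len(p),len(p) and cv2.minEnclosingCircle(p[:,:2].astype(np.float32)))
go((.5833,.2395,.14),-.288)"
```

```text
323 ((0.5403411984443665, -0.2839570939540863), 0.02084965817630291)
shift [ 2.59  -0.555  0.028] turn -0.0
```

Jar one is within 3 mm of its ring. Next is jar C.

{"fn": "send_rows", "kwargs": {
  "deltas": [
    [[0.15,-0.05,0,0],[0.35,-0.1,0,0],[0.6,-0.15,0,0],[0.85,-0.2,0,0],[1,-0.25,0,0],[1,-0.25,0,0],[1,-0.25,0,0],[1,-0.25,0,0]]
  ],
  "gripper": 1
}}

```text
time_s: 11.55
tcp_pos: [0.5491, -0.0824, 0.1412]
eef_rot: [-2.518, -1.878, 0.001]
contact_force: [-0.6, 0.3, 0.3]
grip_width: 0.0952
grip_force: 0.0
```

{"fn": "send_rows", "kwargs": {
  "deltas": [
    [[0.2,-0.05,0,0],[0.4,-0.1,0,0],[0.6,-0.15,0,0],[0.85,-0.2,0,0],[1,-0.25,0,0],[1,-0.25,0,0],[1,-0.25,0,0],[1,-0.25,0,0]]
  ]
}}

```text
time_s: 12.55
tcp_pos: [0.5583, 0.1232, 0.1414]
eef_rot: [2.519, 1.877, -0.0]
contact_force: [0.8, -0.0, -0.8]
grip_width: 0.0952
grip_force: 0.0
```

```bash
python3 -c "
from h import *
go((.5833,.2395,.018),-.288)"
```

```text
shift [ 0.593 -0.046  0.617] turn -0.002
```

{"fn": "send_rows", "kwargs": {
  "deltas": [
    [[0.2,-0.01,0,0],[0.4,-0.03,0,0],[0.59,-0.045,0,0],[0.59,-0.045,0.05,0],[0.59,-0.045,0.2,0],[0.59,-0.045,0.4,0],[0.59,-0.045,0.55,0],[0.59,-0.045,0.61,0]]
  ]
}}

```text
time_s: 13.55
tcp_pos: [0.5812, 0.2381, 0.0166]
eef_rot: [-2.518, -1.877, 0.007]
contact_force: [0.5, 0.1, -0.2]
grip_width: 0.0951
grip_force: 0.0
```

{"fn": "send_rows", "kwargs": {
  "deltas": [
    [[0,0,0,0],[0,0,0,0],[0,0,0,0],[0,0,0,0],[0,0,0,0],[0,0,0,0],[0,0,0,0],[0,0,0,0]]
  ],
  "gripper": 0
}}

```text
time_s: 14.55
tcp_pos: [0.5833, 0.2404, 0.0199]
eef_rot: [2.517, 1.879, 0.001]
contact_force: [0.1, 0.2, 2.1]
grip_width: 0.047
grip_force: 30.0
```

```bash
python3 -c "
from h import *
go((.5645,-.2054,.14),-.288)"
```

```text
shift [-2.164  0.543 -0.601] turn -0.0
```

{"fn": "send_rows", "kwargs": {
  "deltas": [
    [[0,0,-0.2,0],[0,0,-0.4,0],[-0.05,0,-0.6,0],[-0.2,0.05,-0.6,0],[-0.4,0.1,-0.6,0],[-0.6,0.15,-0.6,0],[-0.8,0.2,-0.6,0],[-1,0.25,-0.6,0]]
  ]
}}

```text
time_s: 15.55
tcp_pos: [0.573, 0.0331, 0.1384]
eef_rot: [-2.516, -1.879, 0.002]
contact_force: [-0.0, -0.4, -0.3]
grip_width: 0.0467
grip_force: 30.0
```

{"fn": "send_rows", "kwargs": {
  "deltas": [
    [[-0.2,0.05,0,0],[-0.4,0.1,0,0],[-0.6,0.15,0,0],[-0.8,0.2,0,0],[-0.9,0.25,0,0],[-1,0.29,0,0],[-1,0.29,0,0],[-1,0.29,0,0]]
  ]
}}

```text
time_s: 16.55
tcp_pos: [0.5729, -0.1732, 0.1392]
eef_rot: [-2.516, -1.88, 0.0]
contact_force: [-0.6, -0.5, -0.9]
grip_width: 0.0471
grip_force: 30.0
```

```bash
python3 -c "
from h import *
go((.5645,-.2054,.0225),-.288)"
```

```text
shift [-0.167  0.006  0.583] turn 0.001
```

{"fn": "send_rows", "kwargs": {
  "deltas": [
    [[-0.08,0,0,0],[-0.165,0,0.1,0],[-0.165,0.005,0.25,0],[-0.165,0.005,0.4,0],[-0.165,0.005,0.5,0],[-0.165,0.005,0.54,0],[-0.165,0.005,0.56,0],[-0.165,0.005,0.565,0]]
  ]
}}

```text
time_s: 17.55
tcp_pos: [0.5651, -0.2062, 0.0272]
eef_rot: [2.516, 1.879, 0.001]
contact_force: [0.0, -0.5, -1.1]
grip_width: 0.047
grip_force: 30.0
```

{"fn": "send_rows", "kwargs": {
  "deltas": [
    [[0,0,0.005,0],[0,0,0.01,0],[0,0,0.015,0],[0,0,0.018,0],[0,0,0.018,0],[0,0,0.018,0],[0,0,0.018,0],[0,0,0.018,0]]
  ]
}}

```text
time_s: 18.55
tcp_pos: [0.5645, -0.2059, 0.023]
eef_rot: [2.517, 1.88, 0.0]
contact_force: [-0.5, 0.2, -1.1]
grip_width: 0.0474
grip_force: 30.0
```

{"fn": "send_rows", "kwargs": {
  "deltas": [
    [[0,0,0.003,0],[0,0,0.003,0],[0,0,0.003,0],[0,0,0.003,0],[0,0,-0.1,0],[0,0,-0.3,0],[0,0,-0.5,0],[0,0,-0.6,0]]
  ],
  "gripper": 0.9
}}

```text
time_s: 19.55
tcp_pos: [0.5661, -0.2066, 0.1474]
eef_rot: [2.513, 1.876, 0.004]
contact_force: [0.2, 0.2, -0.5]
grip_width: 0.0858
grip_force: 0.0
```

```bash
python3 -c "
from h import *
go((.5915,.354,.14),-.288)"
```

```text
shift [ 2.724 -0.675  0.03 ] turn -0.0
```

{"fn": "send_rows", "kwargs": {
  "deltas": [
    [[0.15,-0.05,0,0],[0.35,-0.1,0,0],[0.6,-0.15,0,0],[0.85,-0.2,0,0],[1,-0.25,0,0],[1,-0.25,0,0],[1,-0.25,0,0],[1,-0.25,0,0]]
  ],
  "gripper": 1
}}

```text
time_s: 20.55
tcp_pos: [0.5733, -0.001, 0.1429]
eef_rot: [2.519, 1.878, -0.0]
contact_force: [-1.4, 0.2, -0.0]
grip_width: 0.0953
grip_force: 0.0
```

{"fn": "send_rows", "kwargs": {
  "deltas": [
    [[0.2,-0.05,0,0],[0.4,-0.1,0,0],[0.6,-0.15,0,0],[0.85,-0.2,0,0],[1,-0.25,0,0],[1,-0.25,0,0],[1,-0.25,0,0],[1,-0.25,0,0]]
  ]
}}

```text
time_s: 21.55
tcp_pos: [0.5824, 0.2046, 0.1428]
eef_rot: [2.519, 1.877, -0.0]
contact_force: [0.2, 0.3, 0.0]
grip_width: 0.0954
grip_force: 0.0
```

```bash
python3 -c "
from h import *
go((.5915,.354,.018),-.288)"
```

```text
shift [ 0.729 -0.17   0.624] turn -0.003
```

{"fn": "send_rows", "kwargs": {
  "deltas": [
    [[0.25,-0.05,0,0],[0.5,-0.1,0,0],[0.73,-0.17,0,0],[0.73,-0.17,0,0],[0.73,-0.17,0.2,0],[0.73,-0.17,0.4,0],[0.73,-0.17,0.55,0],[0.73,-0.17,0.61,0]]
  ]
}}

```text
time_s: 22.55
tcp_pos: [0.5901, 0.3532, 0.0183]
eef_rot: [-2.519, -1.877, 0.007]
contact_force: [-0.4, -0.3, -0.2]
grip_width: 0.0956
grip_force: 0.0
```

{"fn": "send_rows", "kwargs": {
  "deltas": [
    [[0,0,0,0],[0,0,0,0],[0,0,0,0],[0,0,0,0],[0,0,0,0],[0,0,0,0],[0,0,0,0],[0,0,0,0]]
  ],
  "gripper": 0
}}

```text
time_s: 23.55
tcp_pos: [0.5914, 0.3559, 0.0213]
eef_rot: [2.517, 1.88, 0.001]
contact_force: [-0.8, -0.2, 3.1]
grip_width: 0.0469
grip_force: 30.0
```

```bash
python3 -c "
from h import *
go((.5884,-.124,.14),-.288)"
```

```text
shift [-2.304  0.667 -0.594] turn -0.0
```

{"fn": "send_rows", "kwargs": {
  "deltas": [
    [[0,0,-0.2,0],[0,0,-0.4,0],[-0.05,0,-0.6,0],[-0.2,0.05,-0.6,0],[-0.4,0.1,-0.6,0],[-0.6,0.15,-0.6,0],[-0.8,0.2,-0.6,0],[-1,0.28,-0.6,0]]
  ]
}}

```text
time_s: 24.55
tcp_pos: [0.587, 0.1468, 0.14]
eef_rot: [-2.516, -1.88, 0.002]
contact_force: [0.1, 0.1, -0.9]
grip_width: 0.0466
grip_force: 30.0
```

{"fn": "send_rows", "kwargs": {
  "deltas": [
    [[-0.2,0.05,0,0],[-0.4,0.1,0,0],[-0.6,0.15,0,0],[-0.8,0.2,0,0],[-0.9,0.25,0,0],[-1,0.38,0,0],[-1,0.38,0,0],[-1,0.38,0,0]]
  ]
}}

```text
time_s: 25.55
tcp_pos: [0.6037, -0.0645, 0.1403]
eef_rot: [-2.516, -1.879, 0.001]
contact_force: [-0.2, 0.0, -1.8]
grip_width: 0.0469
grip_force: 30.0
```

```bash
python3 -c "
from h import *
go((.5884,-.124,.0243),-.288)"
```

```text
shift [-0.307  0.012  0.58 ] turn 0.0
```

{"fn": "send_rows", "kwargs": {
  "deltas": [
    [[-0.15,0,0,0],[-0.305,0.01,0,0],[-0.305,0.01,0.2,0],[-0.305,0.01,0.35,0],[-0.305,0.01,0.48,0],[-0.305,0.01,0.54,0],[-0.305,0.01,0.555,0],[-0.305,0.01,0.56,0]]
  ]
}}

```text
time_s: 26.55
tcp_pos: [0.5894, -0.1243, 0.0299]
eef_rot: [2.516, 1.879, 0.002]
contact_force: [0.6, 0.4, -0.2]
grip_width: 0.0471
grip_force: 30.0
```

{"fn": "send_rows", "kwargs": {
  "deltas": [
    [[0,0,0.005,0],[0,0,0.01,0],[0,0,0.015,0],[0,0,0.02,0],[0,0,0.02,0],[0,0,0.02,0],[0,0,0.02,0],[0,0,0.02,0]]
  ]
}}

```text
time_s: 27.55
tcp_pos: [0.5886, -0.1244, 0.0249]
eef_rot: [2.517, 1.88, -0.0]
contact_force: [-0.2, 0.4, -1.4]
grip_width: 0.0469
grip_force: 30.0
```

{"fn": "send_rows", "kwargs": {
  "deltas": [
    [[0,0,0.004,0],[0,0,0.004,0],[0,0,0.004,0],[0,0,0.004,0],[0,0,-0.1,0],[0,0,-0.3,0],[0,0,-0.5,0],[0,0,-0.6,0]]
  ],
  "gripper": 0.9
}}

```text
time_s: 28.55
tcp_pos: [0.5903, -0.1248, 0.1494]
eef_rot: [2.513, 1.877, 0.006]
contact_force: [0.7, 0.9, 0.4]
grip_width: 0.0856
grip_force: 0.0
```

{"fn": "send_rows", "kwargs": {
  "deltas": [
    [[0.2,0,0,0],[0.4,0,0,0],[0.6,0,0,0],[0.8,0,0,0],[0.9,0,0,0],[0.9,0,0,0],[0.9,0,0,0],[0.9,0,0,0]]
  ]
}}

```text
time_s: 29.55
tcp_pos: [0.6395, 0.047, 0.1448]
eef_rot: [2.519, 1.878, -0.001]
contact_force: [0.2, -0.5, -0.3]
grip_width: 0.0859
grip_force: 0.0
```

```bash
python3 -c "
from h import *
s=manip.get_obs();c=vision.camera('top');W=world(c);save(c,'end')
for x,y in((.5884,-.124),(.5645,-.2054),(.5402,-.2868)):
    m=(abs(W[...,2]-.063)<.006)&(c['pixels'].astype(int).sum(-1)<180)&(np.hypot(W[...,0]-x,W[...,1]-y)<.04)
    p=W[m];print(len(p),np.median(p,0),cv2.minEnclosingCircle(p[:,:2].astype(np.float32)))"
```

```text
91 [ 0.58109756 -0.13229353  0.06405449] ((0.5845582485198975, -0.12934136390686035), 0.01860274374485016)
307 [ 0.56352631 -0.20221782  0.06370746] ((0.563349187374115, -0.20230858027935028), 0.020617729052901268)
315 [ 0.53982403 -0.28184936  0.06388973] ((0.5399283766746521, -0.28321874141693115), 0.020414337515830994)
```

View pics/end.png

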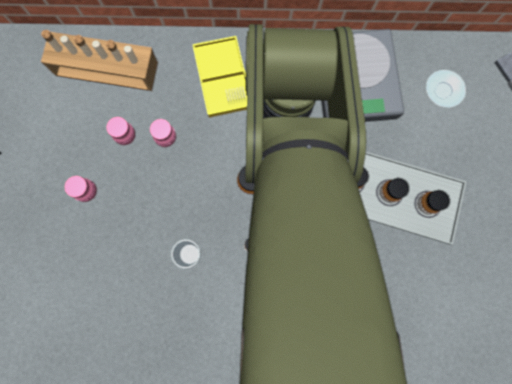

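The end view shows two jars standing on their rings near (396,188) and (434,201). The arm partly hides the third near (360,178), but its lid is at the right height and place. I'm handing in.

```bash
python3 -c "
from h import *
print(manip.close_job())"
```

```text
the job is handed in; nothing more can be done
None
```

I set the three amber jars upright on the tray's ring marks and handed the job in at about 30 s. In the last picture two measured within about 4 mm of their marks; the third was partly hidden by the arm, but its visible lid was at the right height and place.

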